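# Pack up to the reference level and set the gauge on the pile

### The arm

A 6-joint arm with a two-finger parallel gripper is mounted at the origin on a cart in front of the work surface, level with it; the furniture and walls round the work are solid. World frame = base frame: x ahead of the robot, y to its left, z up, the work surface at z = 0. Lengths are in m, angles in degrees, forces in N, time in s.
With the tool pointing down it reaches from about 0.325 to 0.775 m from the base axis. Payload 5.5 kg.
Tool frame: the origin (TCP) lies on the centre line of the jaws, within the pads' length; the fingertips stand 25 mm ahead of it and the grasp point (between the pads) lies 6 mm ahead of it; z points along the fingers, y is the direction in which the jaws open and shut (so a half turn about z gives the same grasp; the last joint's range is limited). The gripper opens to 85 mm and grips with 20 to 120 N. Pads are 22 mm wide; open, the fingers measure 114 mm over their backs; the gripper's body (76 mm by 85 mm) begins 54 mm behind the grasp point. The pads swing forward as they close: fully open they stand 13 mm farther back than shut.
Start: joints at [69.288, 5.22, 70.514, -0, 104.267, -3.249], TCP at [0.18, 0.572, 0.256] pointing down, gripper open.
Joint ranges: [-164.24, 164.24], [-49.07, 125.15], [9.68, 141.18], [-86.29, 266.29], [3.28, 154.24], [-151.56, 151.56]. Speed limits (degrees/s): [147.25, 147.25, 172.46, 180, 180, 180].

### API

Orientations are given as a 3x3 rotation matrix whose columns are the frame's x, y, z axes.
In Python, from workcell import telemetry, grab_frame, camera_params, job gives the robot as it stands.
- The arm moves only by the shell command python3 -m handwheel 'ROWS'. ROWS is JSON, a list of rows, each a list of 3 entries, a list of its own where there are three numbers: the shift along the world's x, y, z in m, then the turn, a rotation vector about the world's x, y, z in rad, then the opening, from 0 (shut) to 1 (fully open). A call has exactly 10 rows; each row shifts and turns the commanded pose from where the row before left it; what a row does not reach is not made up. A row lasts 1/12 s, in which the tool goes at most 41.7 mm and 7.16 degrees, less where a joint would pass 70% of its speed; a pose out of reach is approached as far as the arm can. A call is refused whole if a number of a shift passes 0.0417 or a number of a turn 0.125, either way. A call with a gripper value outside its range is refused whole. The fingers move at their own pace and stop on an object; the grip force is fixed at half the most. Time passes only in rows, so rows that do not move let the fingers close, or fill a call up. It gives the time, the measured TCP pose, the force and the opening at its end, in the units of the state.
- telemetry.sense(): the state, without advancing time (a new reading comes with each control period).
- grab_frame(name): name is "scene" or "side" or "wrist"; returns the picture (400x640x3 uint8, red, green, blue); there is no depth.
- camera_params(name): a dict with "fx", "fy", "cx", "cy" (pixels), "R" (3x3) and "t" (3): a world point X has camera coordinates R X + t. Camera axes: x right, y down, z forward; pixel columns grow to the right and rows downward; lengths in m; the calibration is good to about 2 mm. A picture is of the moment at which its call begins: read the wrist's pose just before it. camera_params takes no time and is no camera call; for the wrist camera it gives the pose at the moment of the call.
- job.hand_in(): hands the job in, once; it reports no verdict.
The state is a dict: "t": time; "joint_pos": joint angles; "dq": joint speeds; "tau": joint torques, N m; "position": TCP position; "tool_rot": TCP orientation; "force": force on the tool from outside, world axes, zero at the start; "moment": the same for the moment, N m; "finger_gap": opening from 0.0 (shut) to 1.0 (fully open).
Only numpy, scipy, OpenCV 4.12 (cv2) and the standard library are available. Lean on these libraries where they do the work, as an engineer would, in place of code of your own. Each camera call takes 0.05 s, during which the arm holds its last target.

### The job

Stack the aluminium packing plates one by one, flat and squarely within the yellow outline of the dark base plate, and stop when the top of the pile is level with the red disc of the height gauge standing right behind that base plate; leave the plates you do not need where they lie. Only then lay the small white dial gauge, dial up, on the middle of the pile and let go. Never let anything bump the height gauges, do not tip the dial gauge over, and leave the tape roll, the tin and the marker alone.

Things in the scene. Friction and masses are not known exactly. Their poses are not given: they have to be found in the camera images.
- base_top (a point): centre of the top face of the fixed dark steel base plate, 120 (its x) x 90 (its y) x 10 mm, lying flat on the bench; its top is 10 mm above the bench. A thin yellow outline on it, centred here, just encloses one packing plate with the long side along the base plate's x
- base_plate: the same base plate; origin at the centre of its underside, on the bench
- gauge_low_mark (a point): centre of the top face of the red datum disc (56 mm across, 4 mm thick) of a fixed height gauge: round foot 56 mm across, thin upright column, 80 mm high in all. This gauge's disc top is the mark, 55 mm above the bench. Two such gauges are there, with discs at 55 and 70 mm; only the one that stands right beside the base plate, behind it (centre 100 mm from the base plate's centre), counts; the other is parked farther back
- gauge_low: the same height gauge; origin at the centre of its foot, on the bench, z up
- gauge_high_mark (a point): centre of the top face of the red datum disc (56 mm across, 4 mm thick) of a fixed height gauge: round foot 56 mm across, thin upright column, 80 mm high in all. This gauge's disc top is the mark, 70 mm above the bench. Two such gauges are there, with discs at 55 and 70 mm; only the one that stands right beside the base plate, behind it (centre 100 mm from the base plate's centre), counts; the other is parked farther back
- gauge_high: the same height gauge; origin at the centre of its foot, on the bench, z up
- plate_1_center (a point): centre (half-way up) of a loose pale aluminium packing plate, 80 (x) x 50 (y) x 15 mm (z), 0.16 kg, two small screw holes on its long middle line; lies flat on the bench at the start. All five plates are alike; grip it across the 50 mm width
- plate_1: the same plate; origin at the centre of its underside
- plate_2_center (a point): centre (half-way up) of a loose pale aluminium packing plate, 80 (x) x 50 (y) x 15 mm (z), 0.16 kg, two small screw holes on its long middle line; lies flat on the bench at the start. All five plates are alike; grip it across the 50 mm width
- plate_2: the same plate; origin at the centre of its underside
- plate_3_center (a point): centre (half-way up) of a loose pale aluminium packing plate, 80 (x) x 50 (y) x 15 mm (z), 0.16 kg, two small screw holes on its long middle line; lies flat on the bench at the start. All five plates are alike; grip it across the 50 mm width
- plate_3: the same plate; origin at the centre of its underside
- plate_4_center (a point): centre (half-way up) of a loose pale aluminium packing plate, 80 (x) x 50 (y) x 15 mm (z), 0.16 kg, two small screw holes on its long middle line; lies flat on the bench at the start. All five plates are alike; grip it across the 50 mm width
- plate_4: the same plate; origin at the centre of its underside
- plate_5_center (a point): centre (half-way up) of a loose pale aluminium packing plate, 80 (x) x 50 (y) x 15 mm (z), 0.16 kg, two small screw holes on its long middle line; lies flat on the bench at the start. All five plates are alike; grip it across the 50 mm width
- plate_5: the same plate; origin at the centre of its underside
- dial_center (a point): centre of the round white case (50 mm across, 17 mm high, so 8.5 mm up) of a loose small dial pressure gauge lying on its back, dial up (z up), 0.14 kg; a brass stem 8 mm wide sticks out from the case along its -x, to 42 mm from here. Grip the case across its y
- dial_gauge: the same small gauge; origin on its underside, 6 mm from the case centre towards the stem
- tape_yellow: roll of thread tape on a yellow and white spool, 52 mm across, 13 mm high, lying flat; bystander; origin at the centre of its underside
- tin: round silvery tin, 70 mm across, 26 mm high; bystander; origin at the centre of its underside
- marker: red and white marker pen, 17 x 135 x 16 mm, lying along its own y; bystander; origin at the centre of its underside
Mind the look-alikes: they are no part of the job. What is shaped like the plate_3 but blue is not meant. What is shaped like the dial_gauge but blue is not meant.

How it is judged:
By the outcome, as a careful person would: the job done as asked, in the order asked, and still so for the second after the job is handed in, with the robot touching nothing.
It also fails if it takes over 72 s, if anything falls off the work surface, if the arm or the gripper's body presses on something with over 40 N, if the wrist force passes 120 N, or if a joint passes its speed limit or range.

## Working session

There is one attempt and no reset: what is moved stays moved. The work goes in short steps, Python scripts to look and compute and a shell command to move; the robot and the scene stay as the last step left them, time stands still between calls to the robot, and variables do not carry over. Pictures are saved under pics/ and viewed, and the job is handed in when it is done.

```bash
mkdir -p pics; ls
python3 - <<'E'
from workcell import telemetry, grab_frame, camera_params, job
import cv2
for n in ("scene","side","wrist"):
    im=grab_frame(n); cv2.imwrite(f"pics/{n}0.png",im[:,:,::-1]); 
    p=camera_params(n); print(n,p)
print(telemetry.sense())
E
```

```text
pics
scene {'fx': 362.9811046459118, 'fy': 362.9811046459118, 'cx': 320.81029116397974, 'cy': 201.39915805229379, 'R': array([[ 0.60068432, -0.79948144,  0.00278893],
       [-0.55703977, -0.4210248 , -0.7158525 ],
       [ 0.573485  ,  0.42844783, -0.69824596]]), 't': array([-0.32889587,  0.37112198,  0.74291911])}
side {'fx': 449.61381722642324, 'fy': 449.61381722642324, 'cx': 317.66056585273674, 'cy': 203.91855665048672, 'R': array([[-0.96107654, -0.27563987,  0.01882919],
       [-0.17032214,  0.53744479, -0.82591977],
       [ 0.21753677, -0.79697914, -0.56347316]]), 't': array([0.56453614, 0.15028271, 1.1477672 ])}
wrist {'fx': 325.1159234334535, 'fy': 325.1159234334535, 'cx': 315.30194149082905, 'cy': 201.64411764345795, 'R': array([[ 0.30041024,  0.95380856, -0.00171024],
       [ 0.91042428, -0.28621042,  0.29868248],
       [ 0.28439642, -0.09128432, -0.95435101]]), 't': array([-0.5992561 , -0.03835376,  0.3786143 ])}
{'t': 0.15, 'joint_pos': array([ 6.92888962e+01,  5.25520572e+00,  7.05668264e+01,  1.03170523e-03,
        1.04268070e+02, -3.24924051e+00]), 'dq': array([ 0.02047704, -0.16030307, -0.15641609, -0.01359639, -0.06525804,
       -0.05345836]), 'tau': array([ 1.29618853e-03, -4.59370637e+01, -4.18526673e+01, -7.00780174e-05,
        9.49998881e-03, -1.02470523e-05]), 'position': array([0.17998003, 0.57217848, 0.25538178]), 'tool_rot': array([[-9.53918190e-01,  3.00066259e-01, -5.72476833e-04],
       [ 3.00066786e-01,  9.53917071e-01, -1.46478335e-03],
       [ 1.06563363e-04, -1.56906477e-03, -9.99998763e-01]]), 'force': array([-0.13994227, -0.54334934, -0.40158272]), 'moment': array([0.02183302, 0.04955235, 0.0144994 ]), 'finger_gap': 0.9979955099413303}
```

View pics/scene0.png

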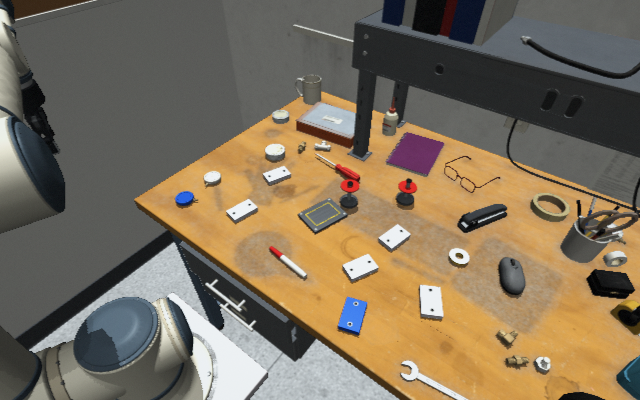

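View pics/side0.png

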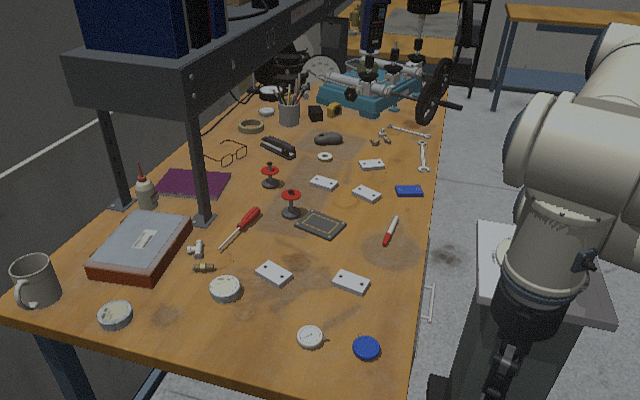

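View pics/wrist0.png

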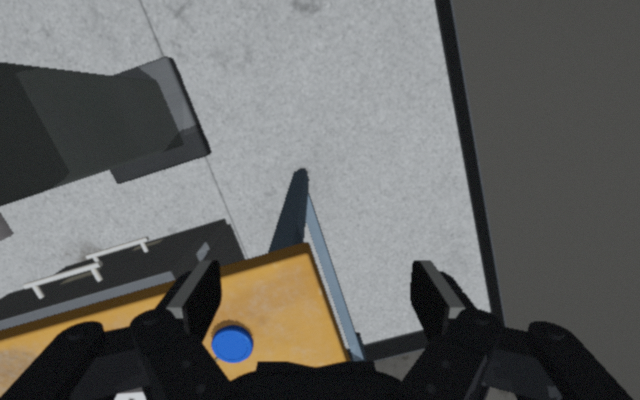

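The pictures show:
- **Plates:** five pale plates, in the scene view at (242,210), (277,175), (360,267), (394,238) and (431,302).
- **Look-alike plate:** blue, at (352,315).
- **Base plate:** at (323,215).
- **Height gauges:** at (349,190) and (407,190).
- **White dial:** at (212,178). Its blue look-alike is at (185,199).

Next I'll measure them.

```bash
cat > h.py <<'E'
import numpy as np, cv2
from workcell import telemetry, grab_frame, camera_params
def ray(p,uv):
    d=np.array([(uv[0]-p['cx'])/p['fx'],(uv[1]-p['cy'])/p['fy'],1.0]); R=np.array(p['R']);t=np.array(p['t'])
    return -R.T@t, R.T@d
def onplane(p,uv,z):
    c,d=ray(p,uv); return c+d*(z-c[2])/d[2]
def proj(p,X):
    c=np.array(p['R'])@np.array(X)+np.array(p['t']); return np.array([p['fx']*c[0]/c[2]+p['cx'],p['fy']*c[1]/c[2]+p['cy']])
def rect(pts):
    # pts Nx2 in mm
    (c,s,a)=cv2.minAreaRect(np.float32(pts)); 
    if s[0]<s[1]: a+=90; s=(s[1],s[0])
    a=(a+90)%180-90
    return np.round(c,1),np.round(s,1),round(a,1)
def plates(name,im,z=0.015,roi=None):
    p=camera_params(name); hsv=cv2.cvtColor(im,cv2.COLOR_RGB2HSV)
    m=((hsv[...,1]<50)&(hsv[...,2]>175)).astype(np.uint8)
    m=cv2.morphologyEx(m,cv2.MORPH_CLOSE,np.ones((3,3)))
    cs,_=cv2.findContours(m,cv2.RETR_EXTERNAL,cv2.CHAIN_APPROX_NONE)
    out=[]
    for c in cs:
        if cv2.contourArea(c)<60: continue
        P=np.array([onplane(p,q,z)[:2]*1000 for q in c[:,0,:]])
        out.append((c[:,0].mean(0).round(),cv2.contourArea(c),)+rect(P))
    return out
E
python3 - <<'E'
from h import *
for n in("scene","side"):
    im=cv2.imread(f"pics/{n}0.png")[:,:,::-1].copy()
    print(n)
    for o in plates(n,im):
        if 30<o[3][0]<130: print(*o)
    p=camera_params(n)
    hsv=cv2.cvtColor(im,cv2.COLOR_RGB2HSV)
    m=(((hsv[...,0]<6)|(hsv[...,0]>174))&(hsv[...,1]>150)&(hsv[...,2]>100)).astype(np.uint8)
    cs,_=cv2.findContours(m,cv2.RETR_EXTERNAL,cv2.CHAIN_APPROX_NONE)
    for c in cs:
        if cv2.contourArea(c)>30: print('red',cv2.boundingRect(c), [np.round(onplane(p,(cv2.boundingRect(c)[0]+cv2.boundingRect(c)[2]/2,cv2.boundingRect(c)[1]+cv2.boundingRect(c)[3]/2),z)*1000) for z in(.053,.068)])
    x=(265,150,180,120) if n=="scene" else (240,150,150,110)
    cr=im[x[1]:x[1]+x[3],x[0]:x[0]+x[2]]
    cv2.imwrite(f"pics/crop_{n}.png",cv2.resize(cr[:,:,::-1],None,fx=4,fy=4,interpolation=cv2.INTER_CUBIC))
E
```

```text
scene
[431. 300.] 572.0 [ 501.1 -362.4] [79.2 49.7] 28.9
[293. 265.] 110.5 [379.9 -35. ] [86.6 12.6] 83.5
[360. 266.] 448.5 [ 482.3 -175.2] [79.2 49.2] -26.1
[617. 254.] 66.0 [ 925.1 -698.1] [38.9 19. ] -46.4
[459. 255.] 226.0 [ 668.  -365.3] [50.9 49.3] 64.5
[394. 236.] 372.5 [ 626.3 -195.9] [81.3 50.1] -13.0
[242. 209.] 291.0 [443.9 217.4] [79.5 49.3] -11.6
[212. 176.] 118.0 [490.6 403.5] [52.1 48.9] -11.5
[276. 173.] 212.5 [629.5 245.3] [79.8 51.1] -22.2
[275. 149.] 157.0 [725.8 340.2] [68.1 59.9] -52.9
[280. 114.] 98.5 [915.6 482.5] [64.5 61.4] -52.8
red (269, 246, 13, 12) [array([364.,   6.,  53.]), array([356.,  -3.,  68.])]
red (399, 181, 18, 12) [array([ 788., -148.,   53.]), array([ 771., -154.,   68.])]
red (336, 164, 23, 28) [array([712.,  21.,  53.]), array([697.,  12.,  68.])]
side
red (382, 233, 9, 11) [array([383.,  85.,  53.]), array([382., 105.,  68.])]
red (238, 207, 22, 20) [array([749., 104.,  53.]), array([740., 123.,  68.])]
red (281, 189, 20, 11) [array([678., -34.,  53.]), array([670., -12.,  68.])]
red (261, 166, 18, 9) [array([ 784., -144.,   53.]), array([ 774., -120.,   68.])]
```

View pics/crop_scene.png

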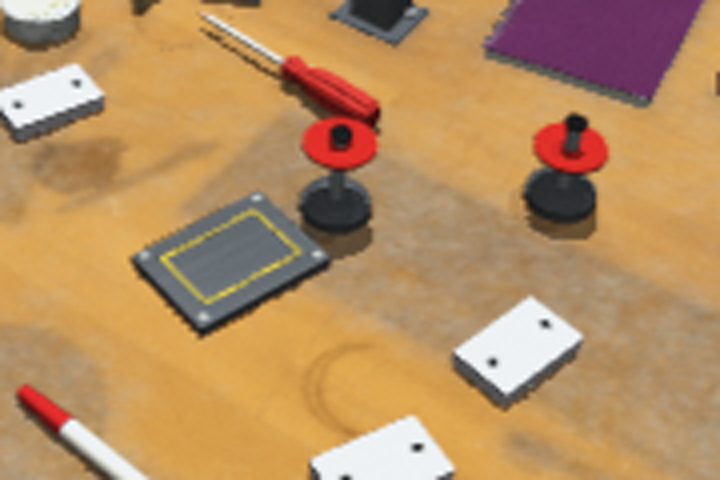

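View pics/crop_side.png

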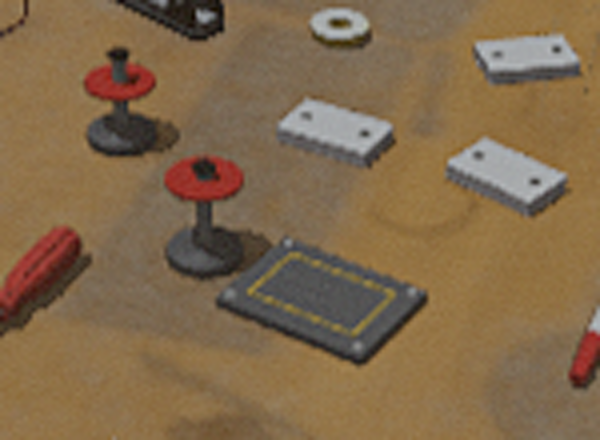

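Run:
```python
from h import *
P={n:camera_params(n) for n in("scene","side")}
I={n:cv2.imread(f"pics/{n}0.png")[:,:,::-1].copy() for n in P}
def tri(a,b):
    c1,d1=ray(P['scene'],a);c2,d2=ray(P['side'],b)
    A=np.array([d1,-d2]).T; s=np.linalg.lstsq(A,c2-c1,rcond=None)[0]
    return ((c1+d1*s[0]+c2+d2*s[1])/2*1000).round(1), (np.linalg.norm(c1+d1*s[0]-c2-d2*s[1])*1000).round(1)
print('near',tri((350,185.5),(290.7,194.2)),'far',tri((407.5,186.5),(269.7,170)))
roi={'scene':(295,195,60,45),'side':(290,205,65,42)}
for n in P:
    hsv=cv2.cvtColor(I[n],cv2.COLOR_RGB2HSV); x,y,w,h=roi[n]
    m=((hsv[...,0]>18)&(hsv[...,0]<35)&(hsv[...,1]>90)).astype(np.uint8)
    # dark plate region: low saturation
    d=((hsv[...,1]<90)).astype(np.uint8)
    r=np.zeros_like(d); r[y:y+h,x:x+w]=1
    cs,_=cv2.findContours(d*r,cv2.RETR_EXTERNAL,cv2.CHAIN_APPROX_NONE)
    c=max(cs,key=cv2.contourArea); print(n,'dark',rect([onplane(P[n],q,.01)[:2]*1000 for q in c[:,0]]))
    fill=np.zeros_like(d); cv2.drawContours(fill,[c],-1,1,-1); fill=cv2.erode(fill,np.ones((3,3)))
    ys,xs=np.nonzero(m*fill); print(len(xs), rect([onplane(P[n],q,.01)[:2]*1000 for q in zip(xs,ys)]))
    hs=I['side'] 
# side plates with softer threshold
im=I['side']; hsv=cv2.cvtColor(im,cv2.COLOR_RGB2HSV)
m=((hsv[...,1]<45)&(hsv[...,2]>150)).astype(np.uint8)
cs,_=cv2.findContours(m,cv2.RETR_EXTERNAL,cv2.CHAIN_APPROX_NONE)
for c in cs:
    if cv2.contourArea(c)>60:
        o=rect([onplane(P['side'],q,.015)[:2]*1000 for q in c[:,0]])
        if 40<o[1][0]<100: print(c[:,0].mean(0).round(),*o)
```

```text
near (array([672.2, -13.6,  68.3]), np.float64(1.5)) far (array([ 786.9, -146.1,   53.8]), np.float64(1.8))
scene dark (array([606.8,   4.4]), array([189.6,  95.5]), -17.3)
107 (array([577.1,  17.4]), array([89.9, 59.8]), -17.0)
side dark (array([605.3,  14. ]), array([183.1, 109.9]), -16.8)
98 (array([576.9,  16.2]), array([90., 61.]), -17.3)
[309. 335.] [491.2 400.9] [51.2 49.7] -73.1
[119. 309.] [905.8 453.2] [61.4 43.4] -39.9
[224. 285.] [720.7 321. ] [69.2 64.1] -62.8
[351. 280.] [444.2 217.5] [78.9 49.8] -12.1
[273. 272.] [629.  244.3] [79.  49.4] -21.9
[145. 237.] [994.1 225.9] [78.8 34.1] -80.3
[366. 192.] [ 482.4 -174.6] [78.4 48.9] -27.7
[323. 181.] [ 625.5 -195.5] [78.  48.9] -11.8
[371. 163.] [ 501.  -361.2] [77.7 47.7] 28.0
[324. 155.] [ 667.3 -364.1] [45.8 44.3] 18.0
```

Triangulated disc heights are about 68 mm for the near gauge and 54 mm for the far one. The near gauge, at (672,−14), stands 100 mm from the base centre (577,17). So the 70 mm gauge counts and the pile needs 4 plates. I'll leave the fifth plate, at (501,−362). First I move over plate a at (444,217).

```bash
python3 -m handwheel '[[[0.022,-0.0295,-0.008],[0,0,0.01],1],[[0.022,-0.0295,-0.008],[0,0,0.01],1],[[0.022,-0.0295,-0.008],[0,0,0.01],1],[[0.022,-0.0295,-0.008],[0,0,0.01],1],[[0.022,-0.0295,-0.008],[0,0,0.01],1],[[0.022,-0.0295,-0.008],[0,0,0.01],1],[[0.022,-0.0295,-0.008],[0,0,0.01],1],[[0.022,-0.0295,-0.008],[0,0,0.01],1],[[0.022,-0.0295,-0.008],[0,0,0.01],1],[[0.022,-0.0295,-0.008],[0,0,0.01],1]]'
```

```text
t: 0.98
position: [0.4007, 0.2757, 0.1757]
tool_rot: [[-0.979, 0.203, 0.0], [0.203, 0.979, 0.0], [0.0, 0.0, -1.0]]
force: [0.7, 0.7, 0.6]
finger_gap: 0.999
```

```bash
python3 -m handwheel '[[[0.0133,-0.0183,-0.01],[0,0,0],1],[[0.015,-0.02,-0.01],[0,0,0],1],[[0.015,-0.02,-0.01],[0,0,0],1],[[0,0,-0.015],[0,0,0],1],[[0,0,-0.015],[0,0,0],1],[[0,0,-0.01],[0,0,0],1],[[0,0,-0.006],[0,0,0],1],[[0,0,0],[0,0,0],1],[[0,0,0],[0,0,0],1],[[0,0,0],[0,0,0],1]]'
python3 - <<'E'
from h import *
s=telemetry.sense(); im=grab_frame("wrist"); p=camera_params("wrist")
cv2.imwrite("pics/w1.png",im[:,:,::-1])
print(s['position'], p)
for o in plates("wrist",im): print(*o)
E
```

```text
t: 1.82
position: [0.4437, 0.2195, 0.1013]
tool_rot: [[-0.979, 0.203, 0.001], [0.203, 0.979, 0.001], [-0.001, 0.001, -1.0]]
force: [0.7, 0.5, 0.1]
finger_gap: 0.996
[0.44367018 0.21954534 0.10132841] {'fx': 325.1159234334535, 'fy': 325.1159234334535, 'cx': 315.30194149082905, 'cy': 201.64411764345795, 'R': array([[ 2.03117051e-01,  9.79154154e-01,  7.78480162e-04],
       [ 9.33943872e-01, -1.93977247e-01,  3.00202717e-01],
       [ 2.94095744e-01, -6.02492337e-02, -9.53875109e-01]]), 't': array([-0.30502913, -0.36425593,  0.11332763])}
[593. 232.] 4176.0 [491.1 400.6] [51.5 51.3] -68.6
[309. 234.] 5372.5 [452.9 214.4] [59.8 48.6] -12.0
```

View pics/w1.png

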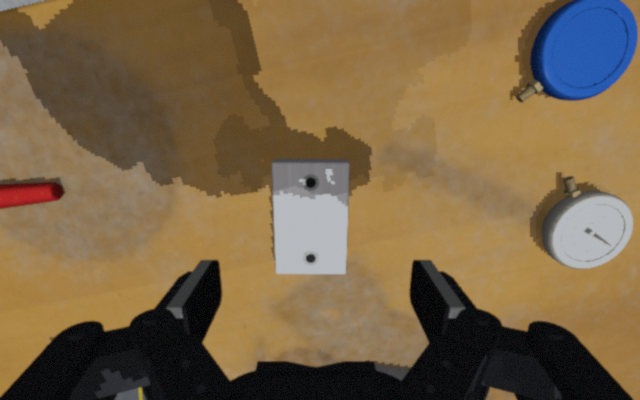

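Wrist view: plate a is centred near (311,217), with its upper part in the arm's shadow. The white dial is at (588,230) with its stem at (570,186), and the blue look-alike is at (587,48).

```bash
cat >> h.py <<'E'
def wplate(im,p,z=0.015,S=60,V=95,name=''):
    hsv=cv2.cvtColor(im,cv2.COLOR_RGB2HSV)
    m=((hsv[...,1]<S)&(hsv[...,2]>V)).astype(np.uint8)
    m=cv2.morphologyEx(m,cv2.MORPH_OPEN,np.ones((3,3)))
    cs,_=cv2.findContours(m,cv2.RETR_EXTERNAL,cv2.CHAIN_APPROX_NONE)
    for c in cs:
        if cv2.contourArea(c)<1500: continue
        print(c[:,0].mean(0).round(),cv2.contourArea(c),*rect([onplane(p,q,z)[:2]*1000 for q in c[:,0]]))
E
python3 - <<'E'
from h import *
im=cv2.imread("pics/w1.png")[:,:,::-1].copy(); p=camera_params("wrist")
wplate(im,p)
C=[onplane(p,q,.015)[:2]*1000 for q in [(272,160),(349,160),(347,274),(275,274)]]
print(np.mean(C,0),rect(C))
print('dial',onplane(p,(588,230),.017),'stem',onplane(p,(570,182),.0085))
print('TCP proj',proj(p,telemetry.sense()['position']))
E
```

```text
[590. 231.] 4742.0 [490.2 398.9] [54.8 54.4] 4.6
[310. 217.] 8156.0 [444.2 215.8] [78.8 50. ] -11.7
[443.37218618 216.45544407] (array([443.4, 216.5]), array([80.7, 50.6]), -11.7)
dial [0.48700484 0.39593049 0.017     ] stem [0.45426904 0.38957775 0.0085    ]
TCP proj [315.61931263 294.05921554]
```

```bash
python3 -m handwheel '[[[0,-0.003,-0.02],[0,0,0],1],[[0,0,-0.02],[0,0,0],1],[[0,0,-0.015],[0,0,0],1],[[0,0,-0.01],[0,0,0],1],[[0,0,-0.006],[0,0,0],1],[[0,0,0],[0,0,0],0.5],[[0,0,0],[0,0,0],0.3],[[0,0,0],[0,0,0],0.3],[[0,0,0],[0,0,0],0.3],[[0,0,0],[0,0,0],0.3]]'
python3 - <<'E'
from h import *
s=telemetry.sense(); print(s['position'],s['force'],s['finger_gap'])
for n in("side","wrist"):
    im=grab_frame(n)
    if n=="side": im=cv2.resize(im[220:320,280:440],None,fx=4,fy=4)
    cv2.imwrite(f"pics/{n}2.png",im[:,:,::-1])
E
```

```text
t: 2.7
position: [0.4444, 0.2165, 0.0311]
tool_rot: [[-0.979, 0.203, 0.003], [0.203, 0.979, 0.001], [-0.003, 0.002, -1.0]]
force: [-1.3, 0.6, 5.2]
finger_gap: 0.56
[0.44443572 0.21650289 0.03114526] [-1.28759787  0.56846966  5.16587045] 0.5600643520849217
```

View pics/side2.png

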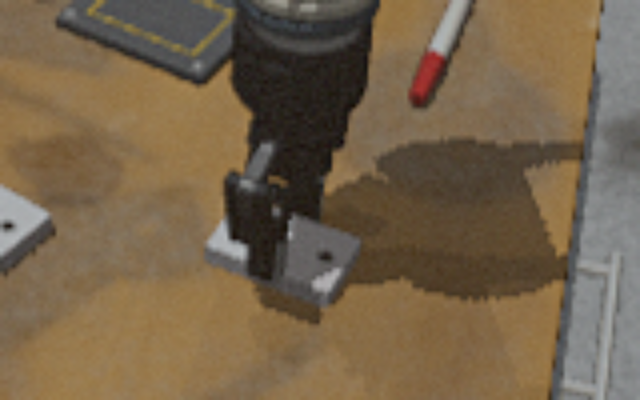

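View pics/wrist2.png

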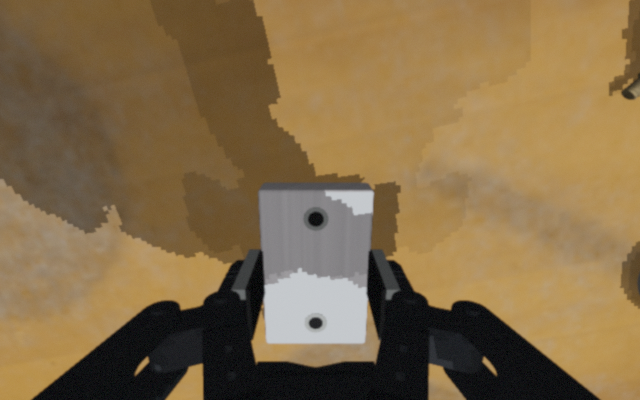

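Plate a is gripped with a gap of 0.56. A 5 N force and the side view suggest the tips are just at bench level, so I'll grip 1–2 mm higher next time. Now I lift and carry it over the base.

```bash
python3 -m handwheel '[[[0,0,0.015],[0,0,0],0.3],[[0,0,0.025],[0,0,0],0.3],[[0,0,0.025],[0,0,0],0.3],[[0.0181,-0.0277,0.005],[0,0,-0.0125],0.3],[[0.0221,-0.0333,0.002],[0,0,-0.0157],0.3],[[0.0221,-0.0333,0],[0,0,-0.0157],0.3],[[0.0221,-0.0333,0],[0,0,-0.0157],0.3],[[0.0221,-0.0333,0],[0,0,-0.0157],0.3],[[0.0181,-0.0277,0],[0,0,-0.0125],0.3],[[0.008,-0.0112,0],[0,0,-0.0064],0.3]]'
python3 -m handwheel '[[[0,0,-0.01],[0,0,0],0.3],[[0,0,-0.01],[0,0,0],0.3],[[0,0,0],[0,0,0],0.3],[[0,0,0],[0,0,0],0.3],[[0,0,0],[0,0,0],0.3],[[0,0,0],[0,0,0],0.3],[[0,0,0],[0,0,0],0.3],[[0,0,0],[0,0,0],0.3],[[0,0,0],[0,0,0],0.3],[[0,0,0],[0,0,0],0.3]]'
python3 - <<'E'
from h import *
s=telemetry.sense(); print(s['position'],s['tool_rot'],s['force'],s['finger_gap'])
im=grab_frame("wrist"); p=camera_params("wrist"); cv2.imwrite(f"pics/w3.png",im[:,:,::-1])
z=s['position'][2]-.031
wplate(im,p,z=z+.015)
E
```

```text
t: 3.63
position: [0.5773, 0.0122, 0.1007]
tool_rot: [[-0.954, 0.298, -0.0], [0.298, 0.954, -0.002], [-0.0, -0.002, -1.0]]
force: [0.5, 0.6, -2.4]
finger_gap: 0.561
t: 4.47
position: [0.576, 0.0163, 0.0816]
tool_rot: [[-0.956, 0.294, 0.0], [0.294, 0.956, -0.0], [-0.0, 0.0, -1.0]]
force: [-0.0, 0.8, -1.8]
finger_gap: 0.562
[0.57604447 0.01633605 0.08155077] [[-9.55673552e-01  2.94428057e-01  4.26854606e-04]
 [ 2.94428063e-01  9.55673644e-01 -5.04017556e-05]
 [-4.22773388e-04  7.75103501e-05 -9.99999908e-01]] [-0.01280981  0.83025056 -1.77920566] 0.5624794009958116
[ 37. 354.] 3969.0 [ 584.1 -129.2] [44.9 37.4] -13.1
[328. 224.] 19377.0 [565.3  22.3] [103.7  54.7] -18.5
```

View pics/w3.png

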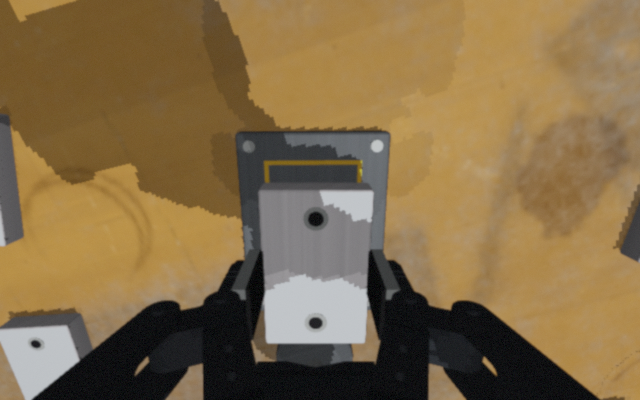

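The wrist view shows plate a over the base, with the outline's far corners at (264,161) and (363,161). I'll check the offset between them.

Run:
```python
from h import *
p=camera_params("wrist")
a=-np.deg2rad(17.2)
ux=np.array([np.cos(a),np.sin(a)]);uy=np.array([-ux[1],ux[0]])
def loc(q,z):
    v=onplane(p,q,z)[:2]*1000-np.array([577,16.8]); return (v@ux).round(1),(v@uy).round(1)
print('outline',[loc(q,.01) for q in[(264,161),(363,161)]])
print('basecorners',[loc(q,.01) for q in[(237,132),(389,132)]])
print('plate',[loc(q,.0655) for q in[(260,190),(373,190),(367,343),(266,343)]])
v=telemetry.sense()['position'][:2]*1000-np.array([577,16.8]);print('tcp',v@ux,v@uy)
```

```text
outline [(np.float64(-43.0), np.float64(-30.8)), (np.float64(-43.1), np.float64(26.8))]
basecorners [(np.float64(-59.6), np.float64(-45.4)), (np.float64(-59.7), np.float64(40.8))]
plate [(np.float64(-40.8), np.float64(-24.3)), (np.float64(-40.8), np.float64(23.4)), (np.float64(37.5), np.float64(24.6)), (np.float64(37.5), np.float64(-25.2))]
tcp -0.7821957709640146 -0.8198435134467272
```

```bash
python3 -m handwheel '[[[0.0013,-0.0008,-0.008],[0,0,0],0.3],[[0,0,-0.01],[0,0,0],0.3],[[0,0,-0.008],[0,0,0],0.3],[[0,0,-0.006],[0,0,0],0.3],[[0,0,-0.004],[0,0,0],0.3],[[0,0,-0.003],[0,0,0],0.3],[[0,0,-0.0015],[0,0,0],0.3],[[0,0,0],[0,0,0],0.3],[[0,0,0],[0,0,0],0.3],[[0,0,0],[0,0,0],0.3]]'
```

```text
t: 5.35
position: [0.5775, 0.0155, 0.0412]
tool_rot: [[-0.956, 0.295, 0.001], [0.295, 0.956, -0.0], [-0.001, 0.0, -1.0]]
force: [-0.1, -0.5, 1.3]
finger_gap: 0.561
```

```bash
python3 -m handwheel '[[[0,0,0],[0,0,0],0.75],[[0,0,0],[0,0,0],1],[[0,0,0],[0,0,0],1],[[0,0,0.02],[0,0,0],1],[[0,0,0.035],[0,0,0],1],[[0.007,0.031,0.015],[0,0,-0.014],1],[[0.009,0.039,0],[0,0,-0.014],1],[[0.009,0.039,0],[0,0,-0.014],1],[[0.009,0.039,0],[0,0,-0.014],1],[[0.009,0.039,-0.002],[0,0,-0.014],1]]'
python3 -m handwheel '[[[0.007,0.033,-0.005],[0,0,-0.015],1],[[0.0018,0.0093,-0.005],[0,0,0],1],[[0,0,0],[0,0,0],1],[[0,0,0],[0,0,0],1],[[0,0,0],[0,0,0],1],[[0,0,0],[0,0,0],1],[[0,0,0],[0,0,0],1],[[0,0,0],[0,0,0],1],[[0,0,0],[0,0,0],1],[[0,0,0],[0,0,0],1]]'
cat >> h.py <<'E'
U=np.array([np.cos(np.deg2rad(-17.2)),np.sin(np.deg2rad(-17.2))]);Vv=np.array([-U[1],U[0]]);B=np.array([577,16.8])
def loc(xy): v=np.array(xy)-B; return np.round([v@U,v@Vv],1)
def pile(name,im,z):
    for o in plates(name,im,z):
        if np.linalg.norm(o[2]-B)<40: print(name,'pile at z',z,'loc',loc(o[2]),o[3],o[4])
E
python3 - <<'E'
from h import *
s=telemetry.sense(); print(s['position'],s['tool_rot'][0])
im=grab_frame("wrist"); p=camera_params("wrist"); cv2.imwrite(f"pics/w4.png",im[:,:,::-1])
wplate(im,p)
for n in("scene","side"):
    im=grab_frame(n); cv2.imwrite(f"pics/{n}4.png",im[:,:,::-1]); pile(n,im,.025)
E
```

```text
t: 6.18
position: [0.6209, 0.2043, 0.1097]
tool_rot: [[-0.932, 0.362, 0.002], [0.362, 0.932, 0.0], [-0.002, 0.001, -1.0]]
force: [0.8, -0.1, -0.3]
finger_gap: 1.001
t: 7.02
position: [0.6292, 0.2442, 0.0991]
tool_rot: [[-0.927, 0.375, 0.0], [0.375, 0.927, 0.0], [-0.0, 0.0, -1.0]]
force: [0.8, 0.8, 0.9]
finger_gap: 1.002
[0.62917118 0.24423833 0.09906817] [-9.26924128e-01  3.75248663e-01  3.19565047e-04]
[489. 279.] 4477.5 [716.1 343.1] [73.3 44.1] 23.7
[ 26. 274.] 4328.0 [592.   51.1] [124.1  49.2] -38.2
[313. 217.] 8403.5 [628.5 243.2] [78.5 50.3] -22.0
scene pile at z 0.025 loc [2.6 0.8] [82.5 51.1] -16.3
```

View pics/w4.png

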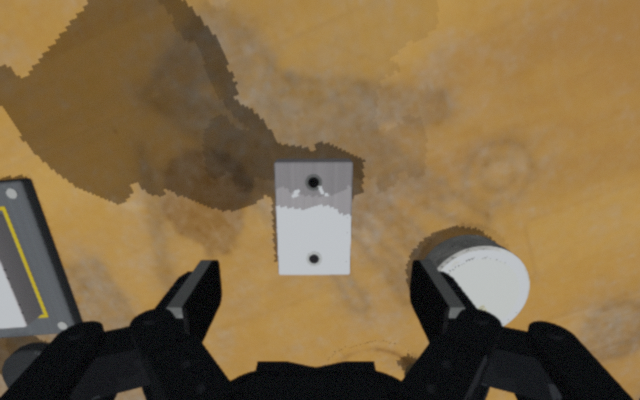

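View pics/scene4.png

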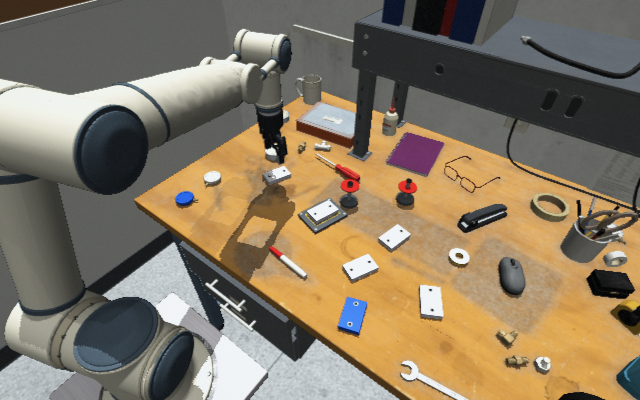

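The tin at (490,280) stays clear of the open fingers: about 80 mm centre to finger, against 46 mm needed. I'll grasp plate b and look at the pile enlarged.

```bash
python3 -m handwheel '[[[-0.0007,-0.0008,-0.015],[0,0,0],1],[[0,0,-0.02],[0,0,0],1],[[0,0,-0.015],[0,0,0],1],[[0,0,-0.01],[0,0,0],1],[[0,0,-0.006],[0,0,0],1],[[0,0,0],[0,0,0],0.5],[[0,0,0],[0,0,0],0.3],[[0,0,0],[0,0,0],0.3],[[0,0,0],[0,0,0],0.3],[[0,0,0],[0,0,0],0.3]]'
python3 - <<'E'
from h import *
a=cv2.imread("pics/scene4.png")[190:240,290:355]; b=cv2.imread("pics/side4.png")[200:250,285:350]
cv2.imwrite("pics/pile4.png",np.hstack([cv2.resize(x,None,fx=6,fy=6,interpolation=cv2.INTER_CUBIC) for x in(a,b)]))
E
```

```text
t: 8.0
position: [0.6294, 0.2443, 0.035]
tool_rot: [[-0.927, 0.375, 0.003], [0.375, 0.927, 0.001], [-0.003, 0.002, -1.0]]
force: [0.4, 0.5, 5.3]
finger_gap: 0.546
```

View pics/pile4.png

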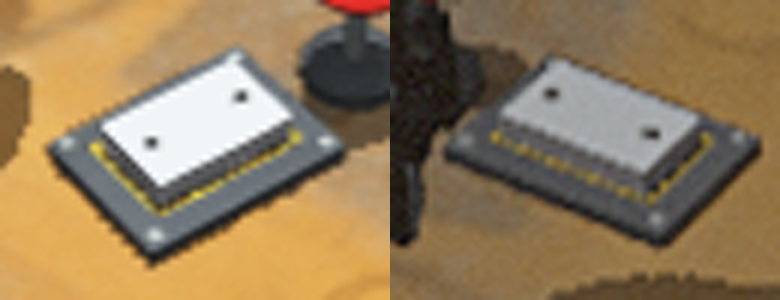

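Run:
```python
from h import *
s=telemetry.sense(); print(s['position'],s['force'],s['moment'],s['finger_gap'])
a=grab_frame("wrist"); b=grab_frame("side"); cv2.imwrite("pics/w5.png",a[:,:,::-1])
wplate(a,camera_params("wrist"))
p=camera_params("side");u,v=proj(p,[.629,.244,.02]).astype(int)
cv2.imwrite("pics/s5.png",cv2.resize(b[v-50:v+40,u-60:u+60,::-1],None,fx=5,fy=5,interpolation=cv2.INTER_CUBIC))
im=cv2.imread("pics/side4.png")[:,:,::-1].copy(); hsv=cv2.cvtColor(im,cv2.COLOR_RGB2HSV)
m=((hsv[...,1]<45)&(hsv[...,2]>135)).astype(np.uint8)
cs,_=cv2.findContours(m,cv2.RETR_EXTERNAL,cv2.CHAIN_APPROX_NONE)
for c in cs:
    if cv2.contourArea(c)>60:
        o=rect([onplane(p,q,.025)[:2]*1000 for q in c[:,0]])
        if np.linalg.norm(o[0]-B)<50: print(o,loc(o[0]))
```

```text
[0.62941687 0.24431665 0.03498552] [0.36636648 0.46945459 5.34502585] [-0.00676637  0.04901569 -0.0042877 ] 0.5458139329508555
[564. 339.] 5488.5 [714.8 350. ] [74.1 31.1] 28.8
[315. 261.] 15584.5 [629.  244.4] [79.7 49.8] -22.1
(array([577.7,  17.5]), array([80.1, 51.8]), -17.2) [0.5 0.9]
```

View pics/w5.png

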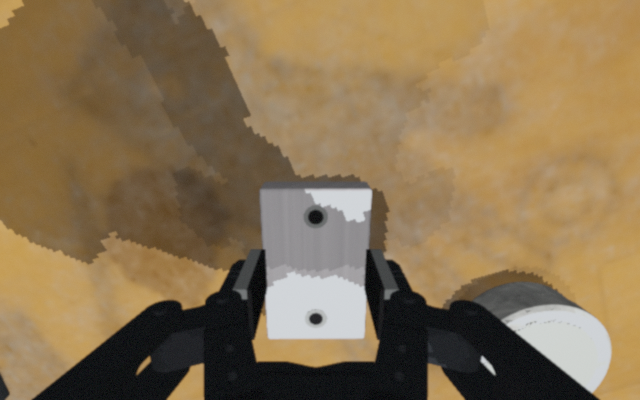

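View pics/s5.png

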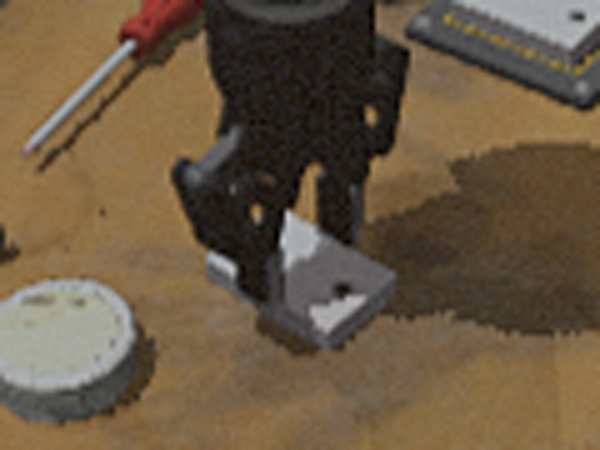

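Plate b is gripped squarely. Next I carry it over the pile.

```bash
python3 -m handwheel '[[[0,0,0.015],[0,0,0],0.3],[[0,0,0.025],[0,0,0],0.3],[[-0.006,-0.024,0.025],[0,0,0.01],0.3],[[-0.0088,-0.0383,0.015],[0,0,0.013],0.3],[[-0.0088,-0.0383,0],[0,0,0.0145],0.3],[[-0.0088,-0.0383,0],[0,0,0.014],0.3],[[-0.0088,-0.0383,0],[0,0,0.014],0.3],[[-0.0072,-0.0315,0],[0,0,0.014],0.3],[[-0.0031,-0.0153,0],[0,0,0.005],0.3],[[-0.001,-0.005,-0.01],[0,0,0],0.3]]'
python3 -m handwheel '[[[0,0,-0.01],[0,0,0],0.3],[[0,0,-0.01],[0,0,0],0.3],[[0,0,0],[0,0,0],0.3],[[0,0,0],[0,0,0],0.3],[[0,0,0],[0,0,0],0.3],[[0,0,0],[0,0,0],0.3],[[0,0,0],[0,0,0],0.3],[[0,0,0],[0,0,0],0.3],[[0,0,0],[0,0,0],0.3],[[0,0,0],[0,0,0],0.3]]'
python3 - <<'E'
from h import *
s=telemetry.sense(); print(s['position'],s['tool_rot'][0],s['force'],s['finger_gap'])
a=grab_frame("wrist"); cv2.imwrite("pics/w6.png",a[:,:,::-1])
E
```

```text
t: 8.93
position: [0.5764, 0.0123, 0.1054]
tool_rot: [[-0.955, 0.298, 0.004], [0.298, 0.955, -0.001], [-0.004, 0.0, -1.0]]
force: [0.6, 1.0, -1.5]
finger_gap: 0.549
t: 9.77
position: [0.5761, 0.0154, 0.0829]
tool_rot: [[-0.955, 0.295, 0.0], [0.295, 0.955, -0.0], [-0.0, 0.0, -1.0]]
force: [-0.1, -0.5, -2.0]
finger_gap: 0.552
[0.57607487 0.01535967 0.08290381] [-9.55491403e-01  2.95018607e-01  4.47294737e-04] [-0.07803626 -0.54015057 -2.03333088] 0.552206749424788
```

View pics/w6.png

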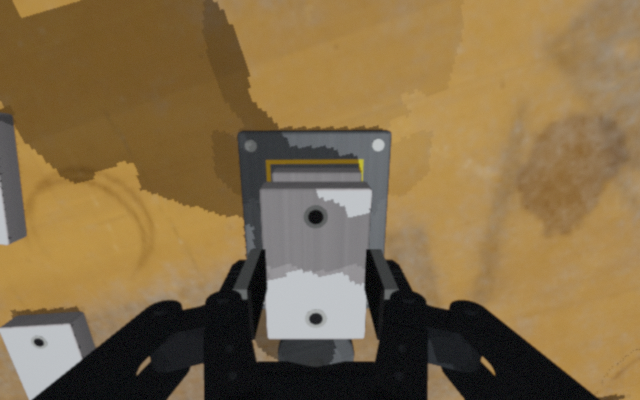

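```bash
python3 -m handwheel '[[[0.0008,-0.0004,-0.008],[0,0,0],0.3],[[0,0,-0.006],[0,0,0],0.3],[[0,0,-0.004],[0,0,0],0.3],[[0,0,-0.003],[0,0,0],0.3],[[0,0,-0.0015],[0,0,0],0.3],[[0,0,-0.0008],[0,0,0],0.3],[[0,0,0],[0,0,0],0.3],[[0,0,0],[0,0,0],0.3],[[0,0,0],[0,0,0],0.3],[[0,0,0],[0,0,0],0.3]]'
```

```text
t: 10.65
position: [0.5769, 0.0149, 0.0599]
tool_rot: [[-0.955, 0.295, 0.0], [0.295, 0.955, -0.0], [-0.0, 0.0, -1.0]]
force: [-3.2, 0.0, 5.9]
finger_gap: 0.546
```

```bash
python3 -m handwheel '[[[0,0,0],[0,0,0],0.75],[[0,0,0],[0,0,0],1],[[0,0,0],[0,0,0],1],[[0,0,0.02],[0,0,0],1],[[0,0,0.025],[0,0,0],1],[[-0.0125,-0.025,0.01],[0,0,-0.03],1],[[-0.0165,-0.0335,0],[0,0,-0.03],1],[[-0.0165,-0.0335,0],[0,0,-0.03],1],[[-0.0165,-0.0335,0],[0,0,-0.03],1],[[-0.0165,-0.0335,0],[0,0,-0.03],1]]'
python3 -m handwheel '[[[-0.012,-0.023,-0.005],[0,0,-0.02],1],[[-0.0041,-0.008,-0.005],[0,0,0],1],[[0,0,-0.005],[0,0,0],1],[[0,0,0],[0,0,0],1],[[0,0,0],[0,0,0],1],[[0,0,0],[0,0,0],1],[[0,0,0],[0,0,0],1],[[0,0,0],[0,0,0],1],[[0,0,0],[0,0,0],1],[[0,0,0],[0,0,0],1]]'
python3 - <<'E'
from h import *
s=telemetry.sense(); print(s['position'],s['tool_rot'][0])
im=grab_frame("wrist"); p=camera_params("wrist"); cv2.imwrite(f"pics/w7.png",im[:,:,::-1])
wplate(im,p)
cr=[]
for n,(x,y) in(("scene",(290,185)),("side",(285,195))):
    im=grab_frame(n); cv2.imwrite(f"pics/{n}7.png",im[:,:,::-1]); pile(n,im,.040)
    cr.append(cv2.resize(im[y:y+55,x:x+65,::-1],None,fx=6,fy=6,interpolation=cv2.INTER_CUBIC))
cv2.imwrite("pics/pile7.png",np.hstack(cr))
E
```

```text
t: 11.48
position: [0.4974, -0.1453, 0.1142]
tool_rot: [[-0.9, 0.435, 0.0], [0.435, 0.9, -0.0], [-0.001, -0.0, -1.0]]
force: [0.8, -1.1, -0.6]
finger_gap: 0.999
t: 12.32
position: [0.4824, -0.1747, 0.0995]
tool_rot: [[-0.892, 0.452, 0.0], [0.452, 0.892, -0.0], [-0.0, 0.0, -1.0]]
force: [0.2, 0.5, 0.1]
finger_gap: 0.997
[ 0.48239364 -0.17472966  0.09947552] [-8.92123813e-01  4.51790951e-01  2.00409206e-04]
[369. 356.] 1542.5 [ 604.8 -193.2] [50.5 42.5] 76.5
[313. 217.] 8277.0 [ 481.7 -176.2] [79.3 49.7] -26.0
[584. 209.] 3737.0 [565.6  -9.5] [113.2  44.1] -16.7
scene pile at z 0.04 loc [ 1.7 -0.1] [79.1 50.3] -17.2
```

View pics/w7.png

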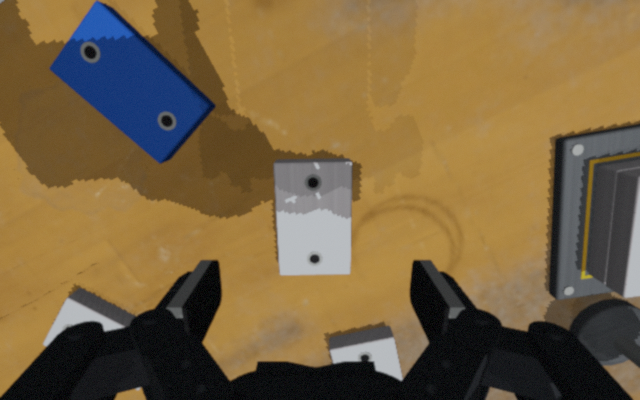

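View pics/pile7.png

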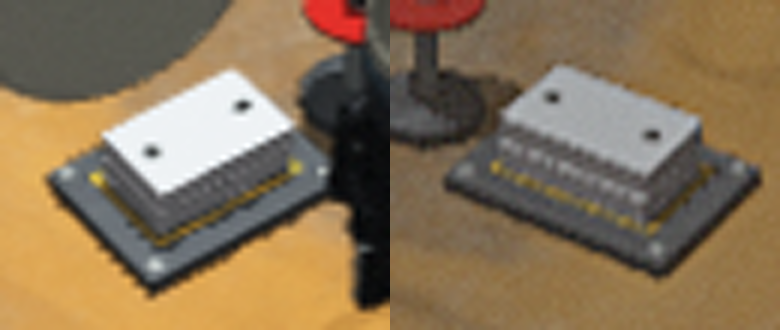

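The pile of two looks square. In the wrist view plate c is at (313,217); the blue look-alike at (130,85) is clear of the fingers. Grasping c.

```bash
python3 -m handwheel '[[[-0.0007,-0.0012,-0.015],[0,0,0.007],1],[[0,0,-0.02],[0,0,0],1],[[0,0,-0.015],[0,0,0],1],[[0,0,-0.01],[0,0,0],1],[[0,0,-0.006],[0,0,0],1],[[0,0,0],[0,0,0],0.5],[[0,0,0],[0,0,0],0.3],[[0,0,0],[0,0,0],0.3],[[0,0,0],[0,0,0],0.3],[[0,0,0],[0,0,0],0.3]]'
python3 - <<'E'
from h import *
a=grab_frame("wrist"); cv2.imwrite("pics/w8.png",a[:,:,::-1])
wplate(a,camera_params("wrist")); print(telemetry.sense()['position'])
E
```

```text
t: 13.3
position: [0.4825, -0.1767, 0.0353]
tool_rot: [[-0.895, 0.446, 0.003], [0.446, 0.895, -0.001], [-0.003, 0.0, -1.0]]
force: [-1.4, 0.9, 5.4]
finger_gap: 0.547
[315. 259.] 15403.5 [ 481.5 -176.4] [79.1 49.4] -26.3
[ 0.48245327 -0.17672886  0.03524656]
```

```bash
python3 -m handwheel '[[[0,0,0.015],[0,0,0],0.3],[[0,0,0.03],[0,0,0],0.3],[[0,0,0.03],[0,0,0.02],0.3],[[0.0145,0.0295,0.005],[0,0,0.02],0.3],[[0.0145,0.0295,0],[0,0,0.02],0.3],[[0.0145,0.0295,0],[0,0,0.02],0.3],[[0.0145,0.0295,0],[0,0,0.02],0.3],[[0.0145,0.0295,0],[0,0,0.02],0.3],[[0.0145,0.0295,0],[0,0,0.02],0.3],[[0.008,0.0145,0],[0,0,0.022],0.3]]'
python3 -m handwheel '[[[0,0,-0.008],[0,0,0],0.3],[[0,0,-0.008],[0,0,0],0.3],[[0,0,0],[0,0,0],0.3],[[0,0,0],[0,0,0],0.3],[[0,0,0],[0,0,0],0.3],[[0,0,0],[0,0,0],0.3],[[0,0,0],[0,0,0],0.3],[[0,0,0],[0,0,0],0.3],[[0,0,0],[0,0,0],0.3],[[0,0,0],[0,0,0],0.3]]'
python3 - <<'E'
from h import *
s=telemetry.sense(); print(s['position'],s['tool_rot'][0],s['force'],s['finger_gap'])
a=grab_frame("wrist"); cv2.imwrite("pics/w9.png",a[:,:,::-1])
E
```

```text
t: 14.18
position: [0.5773, 0.0186, 0.1131]
tool_rot: [[-0.956, 0.293, 0.0], [0.293, 0.956, 0.001], [0.0, 0.001, -1.0]]
force: [-0.6, 0.2, -1.5]
finger_gap: 0.55
t: 15.02
position: [0.5765, 0.0151, 0.0975]
tool_rot: [[-0.955, 0.296, 0.0], [0.296, 0.955, -0.0], [-0.0, 0.0, -1.0]]
force: [-0.9, 0.3, -1.5]
finger_gap: 0.544
[0.5764888  0.01511193 0.0975393 ] [-9.55134951e-01  2.96170768e-01  3.18780016e-04] [-0.85975169  0.29392519 -1.4509038 ] 0.5435738489091287
```

View pics/w9.png

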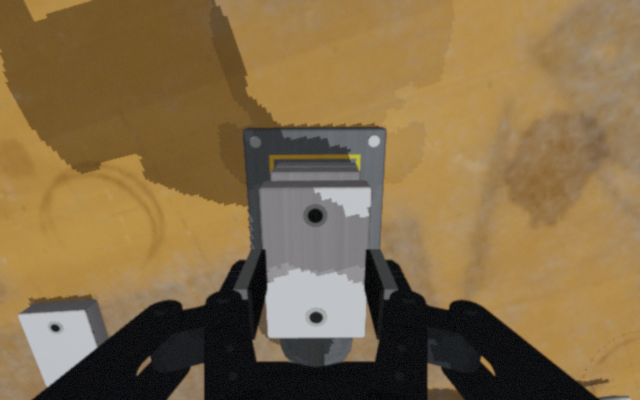

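```bash
python3 -m handwheel '[[[0.0009,-0.0003,-0.008],[0,0,0],0.3],[[0,0,-0.006],[0,0,0],0.3],[[0,0,-0.004],[0,0,0],0.3],[[0,0,-0.003],[0,0,0],0.3],[[0,0,-0.001],[0,0,0],0.3],[[0,0,-0.0006],[0,0,0],0.3],[[0,0,0],[0,0,0],0.3],[[0,0,0],[0,0,0],0.3],[[0,0,0],[0,0,0],0.3],[[0,0,0],[0,0,0],0.3]]'
```

```text
t: 15.9
position: [0.5773, 0.015, 0.0753]
tool_rot: [[-0.955, 0.296, 0.0], [0.296, 0.955, 0.0], [-0.0, 0.0, -1.0]]
force: [-4.3, -0.2, 5.2]
finger_gap: 0.542
```

```bash
python3 -m handwheel '[[[0,0,0],[0,0,0],0.75],[[0,0,0],[0,0,0],1],[[0,0,0],[0,0,0],1],[[0,0,0.02],[0,0,0],1],[[0,0,0.03],[0,0,0],1],[[0.004,-0.0187,0.015],[0,0,0.012],1],[[0.007,-0.036,0],[0,0,0.012],1],[[0.008,-0.036,0],[0,0,0.015],1],[[0.009,-0.036,0],[0,0,0.015],1],[[0.009,-0.036,-0.005],[0,0,0.015],1]]'
python3 -m handwheel '[[[0.008,-0.033,-0.01],[0,0,0.015],1],[[0.0036,-0.015,-0.015],[0,0,0],1],[[0,0,-0.01],[0,0,0],1],[[0,0,0],[0,0,0],1],[[0,0,0],[0,0,0],1],[[0,0,0],[0,0,0],1],[[0,0,0],[0,0,0],1],[[0,0,0],[0,0,0],1],[[0,0,0],[0,0,0],1],[[0,0,0],[0,0,0],1]]'
python3 - <<'E'
from h import *
s=telemetry.sense(); print(s['position'],s['tool_rot'][0])
im=grab_frame("wrist"); p=camera_params("wrist"); cv2.imwrite(f"pics/w10.png",im[:,:,::-1])
wplate(im,p)
cr=[]
for n,(x,y) in(("scene",(290,175)),("side",(285,185))):
    im=grab_frame(n); cv2.imwrite(f"pics/{n}10.png",im[:,:,::-1]); pile(n,im,.055)
    cr.append(cv2.resize(im[y:y+65,x:x+65,::-1],None,fx=6,fy=6,interpolation=cv2.INTER_CUBIC))
cv2.imwrite("pics/pile10.png",np.hstack(cr))
E
```

```text
t: 16.73
position: [0.6151, -0.1495, 0.1359]
tool_rot: [[-0.974, 0.228, 0.002], [0.228, 0.974, -0.001], [-0.003, -0.0, -1.0]]
force: [0.9, 0.8, 0.3]
finger_gap: 1.001
t: 17.57
position: [0.6262, -0.1954, 0.1005]
tool_rot: [[-0.977, 0.214, 0.001], [0.214, 0.977, -0.0], [-0.001, -0.0, -1.0]]
force: [-0.1, -0.4, -0.3]
finger_gap: 1.0
[ 0.62619967 -0.19535564  0.10047668] [-0.97679921  0.21415483  0.00100932]
[100. 309.] 1743.0 [ 658.9 -362.1] [50.6 36.7] 68.6
[311. 215.] 8417.5 [ 625.1 -197.9] [80.2 50.5] -13.3
[ 23. 101.] 4836.0 [ 515.9 -353.9] [51.4 49.5] 28.9
[584. 103.] 3510.0 [584.   -6.3] [89.4 61.8] -16.4
scene pile at z 0.055 loc [ 1.1 -0.4] [80.2 49.6] -16.9
side pile at z 0.055 loc [-0.5  2.7] [74.7 42.9] -14.9
```

View pics/w10.png

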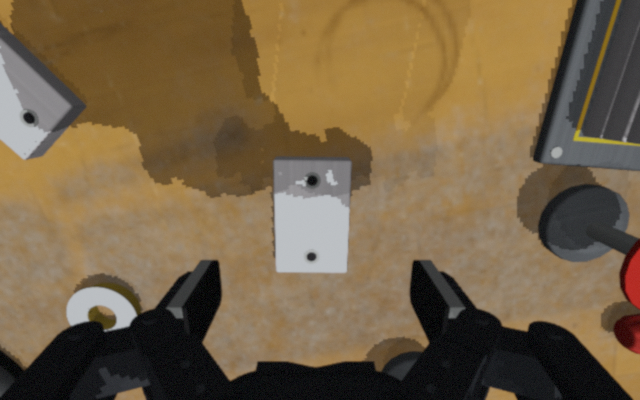

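View pics/pile10.png

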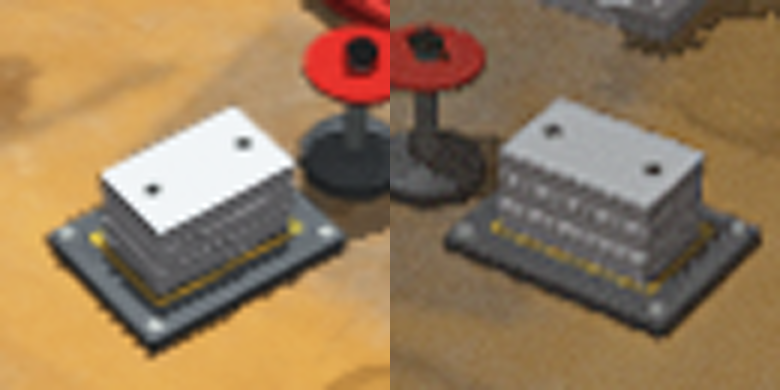

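```bash
python3 -m handwheel '[[[-0.0007,-0.0019,-0.015],[0,0,-0.006],1],[[0,0,-0.02],[0,0,0],1],[[0,0,-0.015],[0,0,0],1],[[0,0,-0.01],[0,0,0],1],[[0,0,-0.007],[0,0,0],1],[[0,0,0],[0,0,0],0.5],[[0,0,0],[0,0,0],0.3],[[0,0,0],[0,0,0],0.3],[[0,0,0],[0,0,0],0.3],[[0,0,0],[0,0,0],0.3]]'
python3 - <<'E'
from h import *
a=grab_frame("wrist"); cv2.imwrite("pics/w11.png",a[:,:,::-1])
wplate(a,camera_params("wrist")); s=telemetry.sense(); print(s['position'],s['tool_rot'][0])
E
```

```text
t: 18.55
position: [0.6263, -0.198, 0.0348]
tool_rot: [[-0.975, 0.221, 0.003], [0.221, 0.975, -0.001], [-0.003, -0.0, -1.0]]
force: [0.3, -0.4, 4.3]
finger_gap: 0.549
[ 24. 375.] 1673.0 [ 652.1 -363.2] [44.1 24.8] -76.6
[315. 259.] 15733.0 [ 625.  -197.9] [79.9 50. ] -12.9
[ 0.6262684  -0.19808033  0.03482684] [-0.9753493   0.22064413  0.00314737]
```

```bash
python3 -m handwheel '[[[0,0,0.015],[0,0,0],0.3],[[0,0,0.04],[0,0,0],0.3],[[0,0,0.035],[0,0,0],0.3],[[-0.006,0.02,0.01],[0,0,-0.01],0.3],[[-0.009,0.036,0],[0,0,-0.015],0.3],[[-0.009,0.036,0],[0,0,-0.015],0.3],[[-0.008,0.036,0],[0,0,-0.015],0.3],[[-0.007,0.036,0],[0,0,-0.015],0.3],[[-0.006,0.03,0],[0,0,-0.008],0.3],[[-0.0038,0.0192,0],[0,0,0],0.3]]'
python3 -m handwheel '[[[0,0,-0.005],[0,0,0],0.3],[[0,0,-0.005],[0,0,0],0.3],[[0,0,0],[0,0,0],0.3],[[0,0,0],[0,0,0],0.3],[[0,0,0],[0,0,0],0.3],[[0,0,0],[0,0,0],0.3],[[0,0,0],[0,0,0],0.3],[[0,0,0],[0,0,0],0.3],[[0,0,0],[0,0,0],0.3],[[0,0,0],[0,0,0],0.3]]'
python3 - <<'E'
from h import *
s=telemetry.sense(); print(s['position'],s['tool_rot'][0],s['force'],s['finger_gap'])
a=grab_frame("wrist"); cv2.imwrite("pics/w12.png",a[:,:,::-1])
E
```

```text
t: 19.43
position: [0.5755, 0.0186, 0.1327]
tool_rot: [[-0.956, 0.294, -0.0], [0.294, 0.956, 0.001], [0.001, 0.001, -1.0]]
force: [-0.3, -0.2, -1.4]
finger_gap: 0.549
t: 20.27
position: [0.5765, 0.0154, 0.1228]
tool_rot: [[-0.955, 0.296, 0.0], [0.296, 0.955, 0.0], [-0.0, 0.0, -1.0]]
force: [0.3, 0.0, -2.3]
finger_gap: 0.546
[0.57650185 0.01538485 0.12280492] [-9.55104055e-01  2.96270536e-01  1.13837474e-04] [ 0.27560953  0.04750393 -2.29104687] 0.5455329487381028
```

View pics/w12.png

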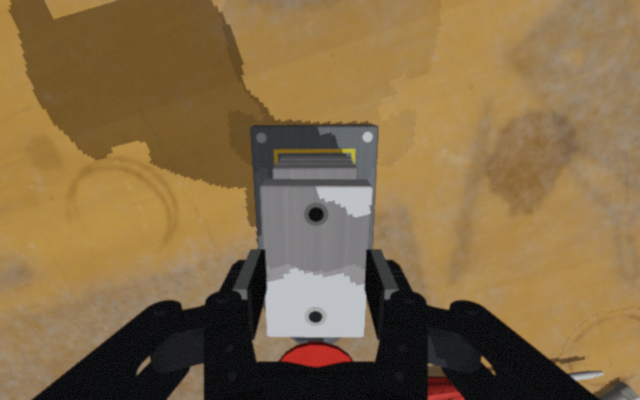

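```bash
python3 -m handwheel '[[[0.001,-0.0001,-0.01],[0,0,0],0.3],[[0,0,-0.01],[0,0,0],0.3],[[0,0,-0.006],[0,0,0],0.3],[[0,0,-0.004],[0,0,0],0.3],[[0,0,-0.002],[0,0,0],0.3],[[0,0,-0.001],[0,0,0],0.3],[[0,0,-0.0006],[0,0,0],0.3],[[0,0,0],[0,0,0],0.3],[[0,0,0],[0,0,0],0.3],[[0,0,0],[0,0,0],0.3]]'
```

```text
t: 21.15
position: [0.5777, 0.0154, 0.0898]
tool_rot: [[-0.955, 0.296, 0.001], [0.296, 0.955, -0.0], [-0.001, 0.0, -1.0]]
force: [-2.1, -0.2, 4.7]
finger_gap: 0.548
```

```bash
python3 -m handwheel '[[[0,0,0],[0,0,0],0.75],[[0,0,0],[0,0,0],1],[[0,0,0],[0,0,0],1],[[0,0,0.02],[0,0,0],1],[[0,0,0.03],[0,0,0],1],[[-0.006,0.026,0.015],[0,0,0.03],1],[[-0.0085,0.0375,0],[0,0,0.06],1],[[-0.0085,0.0375,0],[0,0,0.06],1],[[-0.0085,0.0375,0],[0,0,0.06],1],[[-0.0085,0.0375,0],[0,0,0.06],1]]'
python3 -m handwheel '[[[-0.0085,0.0375,0],[0,0,0.06],1],[[-0.0085,0.0375,0],[0,0,0.06],1],[[-0.0085,0.0375,-0.004],[0,0,0.06],1],[[-0.0085,0.0375,-0.01],[0,0,0.04],1],[[-0.008,0.0375,-0.01],[0,0,0],1],[[-0.0055,0.015,0],[0,0,0],1],[[0,0,0],[0,0,0],1],[[0,0,0],[0,0,0],1],[[0,0,0],[0,0,0],1],[[0,0,0],[0,0,0],1]]'
python3 - <<'E'
from h import *
s=telemetry.sense(); print(s['position'],s['tool_rot'][0])
im=grab_frame("wrist"); p=camera_params("wrist"); cv2.imwrite(f"pics/w13.png",im[:,:,::-1])
cr=[]
for n,(x,y) in(("scene",(290,165)),("side",(285,175))):
    im=grab_frame(n); cv2.imwrite(f"pics/{n}13.png",im[:,:,::-1]); pile(n,im,.070)
    cr.append(cv2.resize(im[y:y+75,x:x+65,::-1],None,fx=6,fy=6,interpolation=cv2.INTER_CUBIC))
cv2.imwrite("pics/pile13.png",np.hstack(cr))
E
```

```text
t: 21.98
position: [0.537, 0.1929, 0.1541]
tool_rot: [[-1.0, 0.028, 0.001], [0.028, 1.0, 0.0], [-0.001, 0.0, -1.0]]
force: [0.9, -0.3, -0.5]
finger_gap: 0.999
t: 22.82
position: [0.4909, 0.3926, 0.1308]
tool_rot: [[-0.982, -0.187, 0.001], [-0.187, 0.982, 0.0], [-0.001, -0.0, -1.0]]
force: [0.3, -0.6, -0.5]
finger_gap: 1.001
[0.49086445 0.39263041 0.13077416] [-0.98243748 -0.18658931  0.0010158 ]
scene pile at z 0.07 loc [0.9 0.2] [78.9 49.9] -16.6
```

View pics/w13.png

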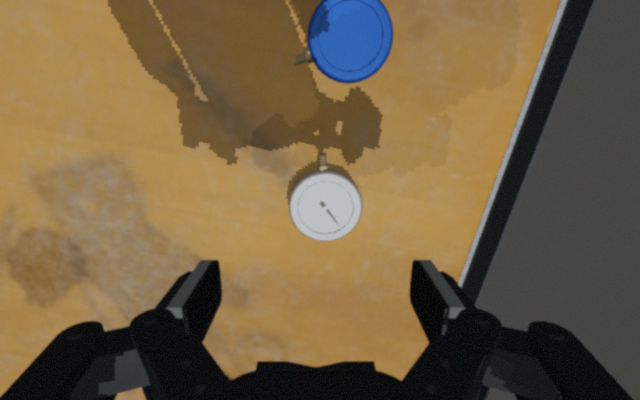

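View pics/pile13.png

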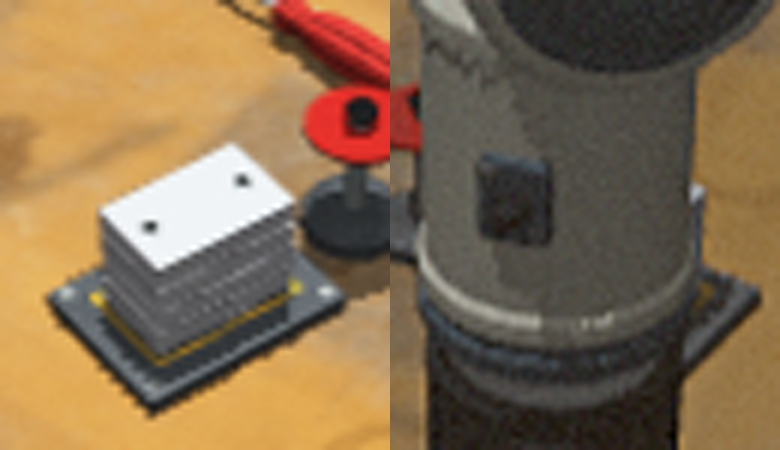

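The pile of four is square and level with the disc. Two dials could be meant: white at (326,205), with its stem at (322,157), and blue at (350,38). The white one with the needle face fits the description. Now I measure it and check it in an enlarged crop.

Run:
```python
from h import *
im=cv2.imread("pics/w13.png")[:,:,::-1].copy(); p=camera_params("wrist")
hsv=cv2.cvtColor(im,cv2.COLOR_RGB2HSV); m=((hsv[...,1]<60)&(hsv[...,2]>130)).astype(np.uint8)
cs,_=cv2.findContours(m[140:260,260:400],cv2.RETR_EXTERNAL,cv2.CHAIN_APPROX_NONE,offset=(260,140))
c=max(cs,key=cv2.contourArea)
P=np.float32([onplane(p,q,.017)[:2]*1000 for q in c[:,0]]); print(cv2.minEnclosingCircle(P),P.mean(0), cv2.fitEllipse(P))
C=np.array(cv2.fitEllipse(P)[0])
S=onplane(p,(322.5,153),.0085)[:2]*1000; print('stem tip',S, 'xdir',np.degrees(np.arctan2(*(C-S)[::-1])),np.linalg.norm(C-S))
print(telemetry.sense()['tool_rot'])
print('blue',onplane(p,(350,38),.017))
cv2.imwrite("pics/dial13.png",cv2.resize(im[0:260,230:430,::-1],None,fx=2.3,fy=2.3))
```

```text
((489.45257568359375, 399.9329833984375), 27.09137535095215) [489.29697 399.9754 ] ((489.7776794433594, 400.05615234375), (52.409847259521484, 53.458580017089844), 23.37209701538086)
stem tip [451.4315202  390.60599422] xdir 13.844292702036103 39.49346043573827
[[-9.82441705e-01 -1.86568104e-01  7.98906172e-04]
 [-1.86567877e-01  9.82442011e-01  3.50002616e-04]
 [-8.50178310e-04  1.94806938e-04 -9.99999620e-01]]
blue [0.3745429  0.39326773 0.017     ]
```

View pics/dial13.png

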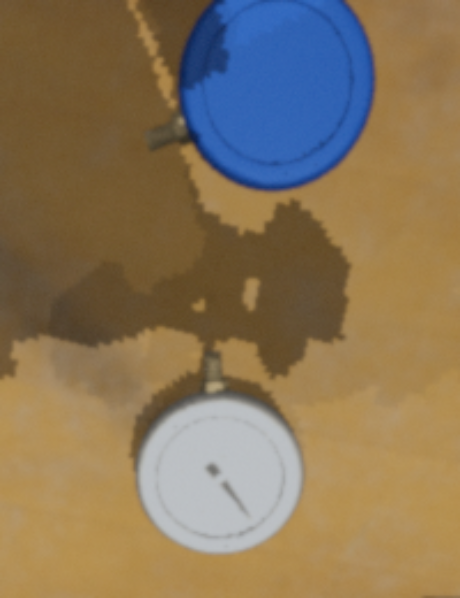

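The crop confirms the white dial with needle. I descend and grip it across its y.

```bash
python3 -m handwheel '[[[-0.001,0.0075,-0.02],[0,0,0.025],1],[[0,0,-0.025],[0,0,0.025],1],[[0,0,-0.02],[0,0,0],1],[[0,0,-0.015],[0,0,0],1],[[0,0,-0.01],[0,0,0],1],[[0,0,-0.006],[0,0,0],1],[[0,0,0],[0,0,0],1],[[0,0,0],[0,0,0],1],[[0,0,0],[0,0,0],1],[[0,0,0],[0,0,0],1]]'
python3 - <<'E'
from h import *
im=grab_frame("wrist"); p=camera_params("wrist"); cv2.imwrite(f"pics/w14.png",im[:,:,::-1])
hsv=cv2.cvtColor(im,cv2.COLOR_RGB2HSV); m=((hsv[...,1]<60)&(hsv[...,2]>130)).astype(np.uint8)
x0,x1,y0,y1=215,415,150,350
cs,_=cv2.findContours(m[y0:y1,x0:x1],cv2.RETR_EXTERNAL,cv2.CHAIN_APPROX_NONE,offset=(x0,y0))
c=max(cs,key=cv2.contourArea)
P=np.float32([onplane(p,q,.017)[:2]*1000 for q in c[:,0]]); print(cv2.fitEllipse(P)); print(telemetry.sense()['position'])
E
```

```text
t: 23.8
position: [0.4897, 0.4019, 0.0358]
tool_rot: [[-0.971, -0.237, 0.002], [-0.237, 0.971, 0.002], [-0.002, 0.001, -1.0]]
force: [1.7, 0.6, 0.5]
finger_gap: 1.003
((493.0693664550781, 400.6555480957031), (43.486656188964844, 51.342247009277344), 14.55224895477295)
[0.48952696 0.40184274 0.03553808]
```

View pics/w14.png

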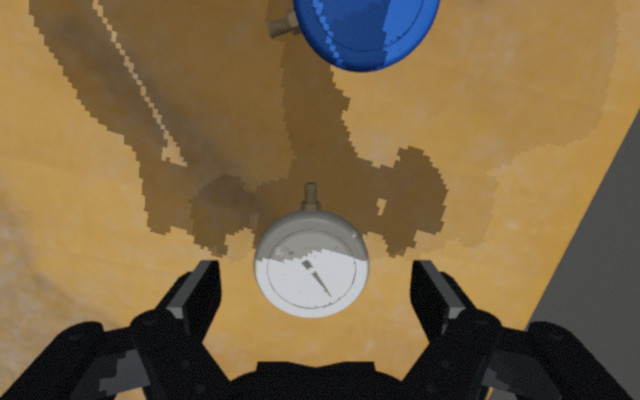

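The white dial fills (254–369, 211–318), with the stem pointing straight up the image.

Run:
```python
from h import *
p=camera_params("wrist"); s=telemetry.sense(); R=s['tool_rot']
P=np.array([onplane(p,q,.017) for q in[(254,262),(369,262),(312,211),(312,318)]]);c=np.array([*((P[0]+P[1])/2)[:2],0])
print(P[:,:2],'mid lat',(P[0]+P[1])/2,'mid long',(P[2]+P[3])/2)
for a in((P[0]+P[1])/2,(P[2]+P[3])/2): print(R.T@(a-s['position'])*1000)
```

```text
[[0.49152993 0.37309399]
 [0.47896335 0.4246771 ]
 [0.46097103 0.3932801 ]
 [0.51489766 0.40625503]] mid lat [0.48524664 0.39888555 0.017     ] mid long [0.48793434 0.39976756 0.017     ]
[ 4.89671535 -1.87325589 18.52672488]
[ 2.07650809 -1.65398977 18.53255359]
```

```bash
python3 -m handwheel '[[[-0.0006,-0.0019,-0.0015],[0,0,0],1],[[0,0,0],[0,0,0],1],[[0,0,0],[0,0,0],0.7],[[0,0,0],[0,0,0],0.55],[[0,0,0],[0,0,0],0.4],[[0,0,0],[0,0,0],0.3],[[0,0,0],[0,0,0],0.3],[[0,0,0],[0,0,0],0.3],[[0,0,0],[0,0,0],0.3],[[0,0,0],[0,0,0],0.3]]'
python3 - <<'E'
from h import *
im=grab_frame("wrist"); cv2.imwrite(f"pics/w15.png",im[:,:,::-1])
E
```

```text
t: 24.68
position: [0.4886, 0.3997, 0.0332]
tool_rot: [[-0.971, -0.237, 0.001], [-0.237, 0.971, 0.001], [-0.001, 0.0, -1.0]]
force: [0.4, 0.3, 4.4]
finger_gap: 0.559
```

View pics/w15.png

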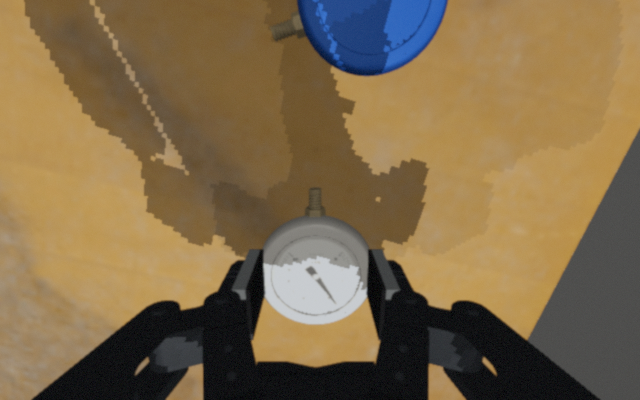

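```bash
python3 -m handwheel '[[[0,0,0.01],[0,0,0],0.3],[[0,0,0.025],[0,0,0],0.3],[[0,0,0.035],[0,0,0],0.3],[[0,0,0.035],[0,0,0],0.3],[[0.004,-0.018,0.012],[0,0,-0.03],0.3],[[0.0075,-0.0325,0],[0,0,-0.05],0.3],[[0.0085,-0.0365,0],[0,0,-0.055],0.3],[[0.0085,-0.0365,0],[0,0,-0.055],0.3],[[0.0085,-0.0365,0],[0,0,-0.055],0.3],[[0.0085,-0.0365,0],[0,0,-0.055],0.3]]'
python3 -m handwheel '[[[0.0085,-0.0365,0],[0,0,-0.055],0.3],[[0.0085,-0.0365,0],[0,0,-0.055],0.3],[[0.0085,-0.0365,0],[0,0,-0.055],0.3],[[0.0085,-0.0365,0],[0,0,-0.05],0.3],[[0.0075,-0.0283,0],[0,0,-0.024],0.3],[[0.0022,-0.013,0],[0,0,0],0.3],[[0,0,0],[0,0,0],0.3],[[0,0,0],[0,0,0],0.3],[[0,0,0],[0,0,0],0.3],[[0,0,0],[0,0,0],0.3]]'
python3 - <<'E'
from h import *
s=telemetry.sense(); print(s['position'],s['tool_rot'][0],s['force'],s['finger_gap'])
a=grab_frame("wrist"); cv2.imwrite("pics/w16.png",a[:,:,::-1])
E
```

```text
t: 25.57
position: [0.5334, 0.2013, 0.1492]
tool_rot: [[-0.998, 0.063, -0.001], [0.063, 0.998, -0.0], [0.001, -0.001, -1.0]]
force: [1.1, -0.0, -1.4]
finger_gap: 0.557
t: 26.4
position: [0.5772, 0.0172, 0.1495]
tool_rot: [[-0.956, 0.293, -0.0], [0.293, 0.956, 0.001], [0.001, 0.0, -1.0]]
force: [-0.7, 0.3, -1.2]
finger_gap: 0.56
[0.57724493 0.01720412 0.14953452] [-9.56078253e-01  2.93111128e-01 -4.90581088e-04] [-0.6738413   0.31850223 -1.23898328] 0.5604724409191535
```

View pics/w16.png

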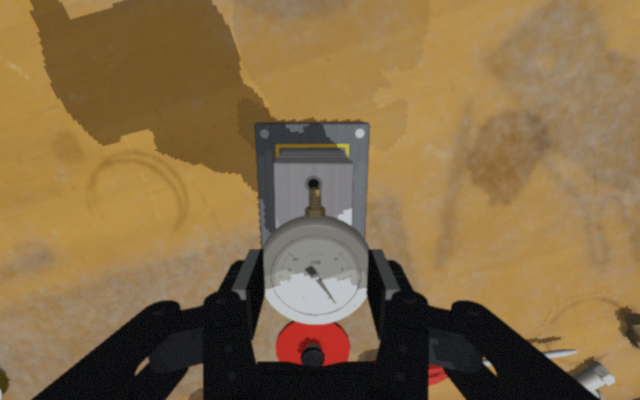

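The dial is level over the pile, with the stem pointing away from the height gauge. Lowering it.

```bash
python3 -m handwheel '[[[0.0002,-0.0017,-0.01],[0,0,0],0.3],[[0,0,-0.012],[0,0,0],0.3],[[0,0,-0.01],[0,0,0],0.3],[[0,0,-0.006],[0,0,0],0.3],[[0,0,-0.004],[0,0,0],0.3],[[0,0,-0.002],[0,0,0],0.3],[[0,0,-0.0015],[0,0,0],0.3],[[0,0,-0.0008],[0,0,0],0.3],[[0,0,0],[0,0,0],0.3],[[0,0,0],[0,0,0],0.3]]'
python3 -m handwheel '[[[0,0,0],[0,0,0],0.3],[[0,0,0],[0,0,0],0.3],[[0,0,0],[0,0,0],0.3],[[0,0,0],[0,0,0],0.3],[[0,0,0],[0,0,0],0.3],[[0,0,0],[0,0,0],0.3],[[0,0,0],[0,0,0],0.3],[[0,0,0],[0,0,0],0.3],[[0,0,0],[0,0,0],0.3],[[0,0,0],[0,0,0],0.3]]'
```

```text
t: 27.28
position: [0.578, 0.014, 0.1039]
tool_rot: [[-0.955, 0.295, 0.001], [0.295, 0.955, -0.0], [-0.001, 0.0, -1.0]]
force: [0.1, 0.1, -2.3]
finger_gap: 0.559
t: 28.12
position: [0.5777, 0.014, 0.1033]
tool_rot: [[-0.955, 0.295, -0.0], [0.295, 0.955, 0.0], [0.0, -0.0, -1.0]]
force: [0.3, -0.9, -2.4]
finger_gap: 0.558
```

```bash
python3 -m handwheel '[[[-0.0004,0.0012,0],[0,0,0],0.3],[[0,0,0],[0,0,0],0.3],[[0,0,-0.0003],[0,0,0],0.3],[[0,0,-0.0003],[0,0,0],0.3],[[0,0,-0.0002],[0,0,0],0.3],[[0,0,0],[0,0,0],0.3],[[0,0,0],[0,0,0],0.3],[[0,0,0],[0,0,0],0.3],[[0,0,0],[0,0,0],0.3],[[0,0,0],[0,0,0],0.3]]'
```

```text
t: 28.95
position: [0.5774, 0.0153, 0.1031]
tool_rot: [[-0.956, 0.295, 0.0], [0.295, 0.956, 0.0], [-0.0, 0.0, -1.0]]
force: [-3.3, 1.9, 6.0]
finger_gap: 0.559
```

Contact: the force went from −2.4 to +6 N. Release, then lift straight up.

```bash
python3 -m handwheel '[[[0,0,0],[0,0,0],0.65],[[0,0,0],[0,0,0],0.8],[[0,0,0],[0,0,0],1],[[0,0,0],[0,0,0],1],[[0,0,0.01],[0,0,0],1],[[0,0,0.025],[0,0,0],1],[[0,0,0.03],[0,0,0],1],[[-0.01,0.03,0.01],[0,0,0],1],[[-0.01,0.036,0],[0,0,0],1],[[-0.01,0.036,0],[0,0,0],1]]'
python3 -m handwheel '[[[-0.01,0.036,0],[0,0,0],1],[[-0.01,0.036,0],[0,0,0],1],[[-0.01,0.036,0],[0,0,0],1],[[-0.01,0.036,0],[0,0,0],1],[[-0.005,0.02,0],[0,0,0],1],[[0,0,0],[0,0,0],1],[[0,0,0],[0,0,0],1],[[0,0,0],[0,0,0],1],[[0,0,0],[0,0,0],1],[[0,0,0],[0,0,0],1]]'
python3 - <<'E'
from h import *
cr=[]
for n,(x,y) in(("scene",(290,155)),("side",(270,160))):
    im=grab_frame(n); cv2.imwrite(f"pics/{n}17.png",im[:,:,::-1])
    cr.append(cv2.resize(im[y:y+85,x:x+75,::-1],None,fx=5,fy=5,interpolation=cv2.INTER_CUBIC))
cv2.imwrite("pics/pile17.png",np.hstack(cr))
E
```

```text
t: 29.78
position: [0.5478, 0.1177, 0.1802]
tool_rot: [[-0.955, 0.297, 0.004], [0.297, 0.955, 0.001], [-0.004, 0.002, -1.0]]
force: [1.1, 0.6, -0.8]
finger_gap: 1.003
t: 30.62
position: [0.5029, 0.28, 0.1778]
tool_rot: [[-0.955, 0.297, 0.0], [0.297, 0.955, -0.0], [-0.0, -0.0, -1.0]]
force: [-0.1, 0.2, -0.4]
finger_gap: 1.001
```

View pics/pile17.png

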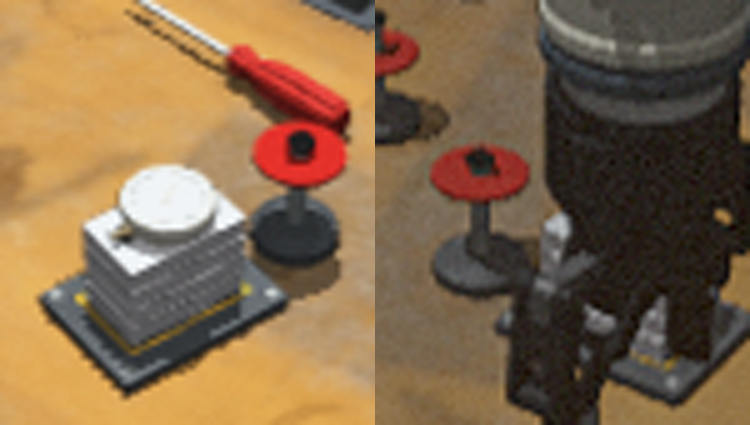

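View pics/scene17.png

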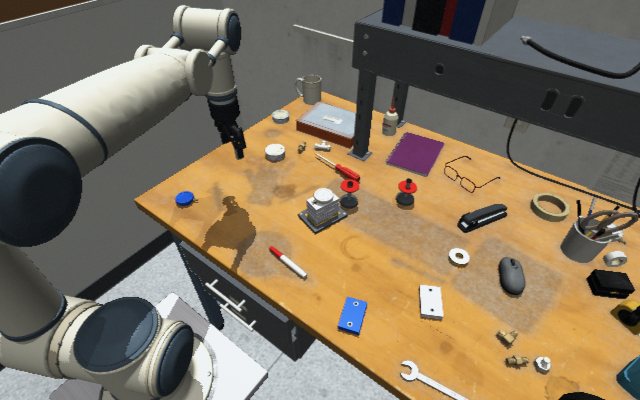

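The scene view shows the dial flat on the pile at (323,197), stem towards the robot, with everything else unmoved. I'll check how well it is centred, then hand in.

Run:
```python
from h import *
p=camera_params("scene")
P=np.array([onplane(p,(290+a/5,155+b/5),.087)[:2]*1000 for a,b in[(120,195),(215,200),(170,165),(166,230)]])
print((P[0]+P[1])/2,(P[2]+P[3])/2, loc(P.mean(0)))
```

```text
[578.52681312  14.17910091] [579.12954041  14.20615106] [ 2.5 -2. ]
```

```bash
python3 -m handwheel '[[[-0.02,0.03,0.01],[0,0,0],1],[[-0.02,0.03,0.01],[0,0,0],1],[[-0.02,0.03,0.01],[0,0,0],1],[[-0.02,0.03,0.01],[0,0,0],1],[[-0.01,0.03,0],[0,0,0],1],[[0,0.02,0],[0,0,0],1],[[0,0,0],[0,0,0],1],[[0,0,0],[0,0,0],1],[[0,0,0],[0,0,0],1],[[0,0,0],[0,0,0],1]]'
python3 - <<'E'
from h import *
im=grab_frame("side"); cv2.imwrite("pics/side18.png",cv2.resize(im[150:250,250:370,::-1],None,fx=5,fy=5,interpolation=cv2.INTER_CUBIC))
E
```

```text
t: 31.55
position: [0.413, 0.45, 0.2175]
tool_rot: [[-0.955, 0.297, -0.0], [0.297, 0.955, -0.0], [-0.0, -0.0, -1.0]]
force: [0.3, -0.7, 0.8]
finger_gap: 0.995
```

View pics/side18.png

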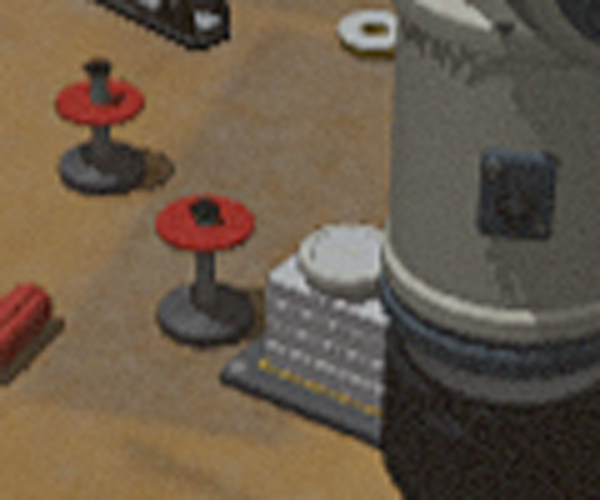

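The side view, partly hidden by the arm, shows the dial flat on the pile and the gauge untouched. Handing in.

```bash
python3 -c "
from workcell import job
print(job.hand_in())"
```

```text
the job is handed in; nothing more can be done
None
```

I stacked four plates inside the yellow outline, laid the white dial gauge dial up on the pile, let go, and handed in at about 32 s. The gauge right behind the base plate turned out to be the 70 mm one: triangulation put its disc at about 68 mm and the other's at 54 mm. A 10 mm base plus four 15 mm plates brings the pile level with it, so I left the fifth plate where it lay.

- **Pile:** the last scene measurement put the top plate's centre about 1 mm from the outline's centre and turned less than 1° from it. There was no usable side-view reading for the finished pile because the arm was in the way.
- **Dial gauge:** it lies flat, with the stem pointing away from the height gauge. A rough scene-view reading put it about 3 mm from the middle of the base plate; I left it there.
- **Disagreement:** the fixed cameras and the wrist camera differed by about 2 mm across the outline, within the stated calibration, so I aimed between them.
- **Everything else:** I saw no contact with the height gauges. In the last scene picture the tape, tin, marker and blue look-alikes were unmoved. Contact forces read at the end of each move were about 6 N at most.

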